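# Open the spring-lid sorts box

### The arm

A 6-joint arm with a two-finger parallel gripper is mounted at the origin on the work surface. World frame = base frame: x ahead of the robot, y to its left, z up, the work surface at z = 0. Lengths are in m, angles in rad, forces in N, time in s.
With the tool pointing down it reaches from about 0.425 to 0.95 m from the base axis. Payload 14.7 kg.
Tool frame: the origin (TCP) lies at the very end of the fingers, on their centre line; the grasp point (between the pads) lies 19 mm behind it (r.grip_point_offset is the distance from the TCP to the grasp point, in m); z points along the fingers, y is the line along which they close (so a half turn about z gives the same grasp; the last joint's range is limited). The gripper opens to 85 mm and grips with 20 to 120 N. Pads are 22 mm wide; open, the fingers measure 114 mm over their backs; the gripper's body (76 mm by 85 mm) begins 54 mm behind the grasp point. The pads swing forward as they close: fully open they stand 13 mm farther back than shut.
Start: joints at [-1.208, 0.48, 1.596, -0, 1.065, -0.047], TCP at [0.259, -0.596, 0.231] pointing down, gripper open.
Joint ranges: [-2.75, 2.75], [-0.82, 2.05], [0.23, 2.67], [-1.56, 4.7], [0.09, 2.69], [-2.92, 2.92]. Speed limits (rad/s): [1.89, 1.89, 2.39, 3.01, 3.01, 3.01].

### API

Orientations are given as a rotation vector (axis times angle).
In Python, from rig import r gives the robot as it stands.
- The arm moves only by the tool send_rows, never from a script. Its argument "deltas" is a list of rows, each a list of 3 entries, a list of its own where there are three numbers: the closure, from 0 (fully open) to 1 (shut), then the shift along the tool's x, y, z in cm, then the turn, a rotation vector about the tool's x, y, z in degrees. In form: [[grip, [tx, ty, tz], [rx, ry, rz]], ...]. A call has 1 to 8 rows; each row shifts and turns the commanded pose from where the row before left it, along the tool's axes as they then stand; what a row does not reach is not made up. A row lasts 1/10 s, in which the tool goes at most 50 mm and 8.59 degrees, less where a joint would pass 70% of its speed; a pose out of reach is approached as far as the arm can. A call is refused whole if a number of a shift passes 5 or a number of a turn 8.59, either way. A call with a gripper value outside its range is refused whole. The fingers move at their own pace and stop on an object; "force" is the grip in N (left out, the last holds). Time passes only in rows, so rows that do not move let the fingers close. It gives the time, the measured TCP pose, the force, the opening and the grip force at its end, in the units of the state.
- r.get_obs(): the state, without advancing time (a new reading comes with each control period).
- r.capture(name): name is "scene" or "top" or "wrist"; returns a dict with "image" (480x640x3 uint8, red, green, blue), "K" (3x3 intrinsics, pixels), "R" (3x3) and "t" (3): a world point X has camera coordinates R X + t; the wrist camera has in their place "mount" (4x4, takes a point from camera to tool coordinates, whose origin is the TCP and whose axes are the flange's). Camera axes: x right, y down, z forward; pixel columns grow to the right and rows downward; lengths in m; the calibration is good to about 2 mm. The wrist camera is an equidistant fisheye: a pixel r from the principal point sees the ray r / f radians off the axis. A picture is of the moment at which its call begins: read the wrist's pose just before it. There is no depth.
- r.finish_job(): hands the job in; it is judged then, once.
The state is a dict: "time": time; "q": joint angles; "dq": joint speeds; "joint_efforts": joint torques, N m; "position": TCP position; "eef_rot": TCP orientation; "force": force on the tool from outside, world axes, zero at the start; "ft_torque": the same for the moment, N m; "grip_width": opening from 0.0 (shut) to 1.0 (fully open); "gripper_force": force on a finger pad.
Only numpy, scipy, OpenCV 4.12 (cv2) and the standard library are available. Lean on these libraries where they do the work, as an engineer would, in place of code of your own. Each camera call takes 0.05 s, during which the arm holds its last target. There are 200 camera calls.

### The job

Open the type box with the yellow label using the fingertips only: press down on the black dot at the front of its lid until the touch catch lets go and let the spring lift the lid ajar, then push the lid from underneath right back over until it stays open on its stop. Leave the red- and blue-labelled boxes shut, and do not shift or pick up any of the other things on the bench.

Things in the scene. Friction and masses are not known exactly. Their poses are not given: they have to be found in the camera images.
- yellow_box: dark wooden sorts box whose grey lid carries a yellow label; 150 mm front to back (x), 140 mm wide (y), 55 mm to the rim; fixed to the bench. Origin: centre of its underside. Its front, where the lid opens, faces its own -x (towards the robot, give or take 0.3 rad); the hinge is at its rear, +x, side
- yellow_lid (a joint): angle (rad) of the lid with the yellow label. 0 = shut and latched; about -0.035 = pressed down fully (the catch lets go beyond -0.025); about 0.7 = ajar, held up by the spring pin; 1.57 = upright; 1.95 = right back on its stop. Once freed it does not latch again. Pushed past about 1.65 it falls open and stays; let go below upright it drops back to ajar
- yellow_press (a point): black dot 18 mm across on top of the yellow lid, in the middle of its width, 15 mm behind its front edge (135 mm from the hinge line): the place to press. Moves with the lid; 67 mm above the bench when shut. Pressed down about 4 mm (3 to 4 N) it frees the touch catch; when the finger is taken away the spring lifts the lid ajar by itself in about 1 s
- yellow_edge (a point): middle of the yellow lid's front edge, on its underside, 150 mm from the hinge line; x, y, z as the lid (x towards the hinge, z out of its top). Ajar it stands about 97 mm higher than shut. Lid: flat panel 150 x 140 x 6 mm, 0.14 to 0.24 kg; shut, its underside is level with the hinge line, 6 mm above the rim. Underside flat but for a 15 mm catch hook at y +42 to +58 mm near the edge
- yellow_hinge (a point): middle of the yellow box's hinge line, at the rear of the box, 61 mm above the bench; fixed to the box and turned like it (hinge line along its y; +x away from the front)
- red_box: the same box with a red label on its lid: to be left shut; 150 mm front to back (x), 140 mm wide (y), 55 mm to the rim; fixed to the bench. Origin: centre of its underside. Its front, where the lid opens, faces its own -x (towards the robot, give or take 0.3 rad); the hinge is at its rear, +x, side
- red_lid (a joint): angle (rad) of the lid with the red label; same make as the yellow one; 0 = shut
- blue_box: the same box with a blue label on its lid: to be left shut; 150 mm front to back (x), 140 mm wide (y), 55 mm to the rim; fixed to the bench. Origin: centre of its underside. Its front, where the lid opens, faces its own -x (towards the robot, give or take 0.3 rad); the hinge is at its rear, +x, side
- blue_lid (a joint): angle (rad) of the lid with the blue label; same make as the yellow one; 0 = shut
- ink_tin: loose blue-banded tin, 68 mm across, 50 mm high; origin under its centre
- jar: loose amber jar, 60 mm across, 85 mm high; origin under its centre
- mug: loose white mug, 76 mm across, 85 mm high, handle at its +y; origin under its centre
- wood_strip: loose pale wooden strip 24 (x) x 100 (y) x 22 mm, in front of the boxes; origin under its centre
- brass_slug: loose brass bar 14 x 90 (y) x 12 mm, in front of the boxes; origin under its centre
- stick: loose steel composing stick (shallow L-shaped tray) 200 (x) x 45 x 19 mm, to the left; origin under its centre
- plastic_case: loose clear plastic case 120 (x) x 85 x 22 mm, to the right; origin under its centre

How it is judged:
On the way, in this order (a step that is already met when the one before it is completed fails the run):
1. the yellow-labelled lid has been released by its catch and stands ajar on its spring (0.45 to 0.95 rad) (value of joint yellow_lid between 0.45 and 0.95 rad), for 0.2 s.
2. the yellow-labelled lid is pushed back past upright (over 1.7 rad) (value of joint yellow_lid above 1.7 rad), for 0.2 s.
At the end, for the whole second after the job is handed in: the yellow-labelled lid lies back on its stop (over 1.8 rad) and is at rest, the red- and blue-labelled lids are shut (under 0.06 rad), and every other loose thing is within 30 mm of where it stood (value of joint yellow_lid above 1.8 rad and velocity of joint yellow_lid between -0.1 and 0.1 rad/s and value of joint each of red_lid, blue_lid below 0.06 rad and distance of each of ink_tin, jar, mug, wood_strip, brass_slug, stick, plastic_case from where it was at the start of the episode below 0.03 m); the robot touches nothing.
It fails at once if the red- or blue-labelled box is opened (lid over 0.06 rad) (value of joint any of red_lid, blue_lid above 0.06 rad).
It fails at once if a loose thing on the bench (tin, jar, mug, strip, bar, stick or case) is shifted, lifted or carried more than 30 mm (distance of any of ink_tin, jar, mug, wood_strip, brass_slug, stick, plastic_case from where it was at the start of the episode above 0.03 m).
It also fails if it takes over 45 s, if anything falls off the work surface, if the arm or the gripper's body presses on something with over 40 N, if the wrist force passes 120 N, or if a joint passes its speed limit or range.

## Working session

There is one attempt and no reset: what is moved stays moved. The work goes in short steps, Python scripts to look and compute and a tool call to move; the robot and the scene stay as the last step left them, time stands still between calls to the robot, and variables do not carry over. Pictures are saved under pics/ and viewed, at most 10 in all, crops included, and the job is handed in when it is done.

Besides the shell and the picture viewer there is one more tool, called after "Request:" as a command line: name --argument value ..., lists and objects as JSON in quotes. send_rows: Moves the arm, as the interface text tells. Its arguments: {"type":"object","properties":{"deltas":{"type":"array"},"force":{"type":"number"}},"required":["deltas"]}

```bash
mkdir -p pics; python3 - <<'E'
from rig import r
import cv2,numpy as np
o=r.get_obs();print({k:np.round(v,3).tolist() for k,v in o.items()})
for n in("top","scene"):
    c=r.capture(n);cv2.imwrite(f"pics/{n}0.png",c["image"][:,:,::-1]);np.savez(n+"0.npz",**c)
    print(n,c["K"].round(1).tolist(),c["R"].round(3).tolist(),c["t"].round(3).tolist())
E
```

```text
{'time': 0.0, 'q': [-1.208, 0.481, 1.597, 0.0, 1.065, -0.047], 'dq': [0.0, -0.001, 0.001, -0.001, 0.001, 0.001], 'joint_efforts': [-0.006, -95.066, -43.019, -0.0, 0.012, 0.0], 'position': [0.259, -0.596, 0.231], 'eef_rot': [-3.075, -0.639, 0.0], 'force': [0.079, 0.295, -0.192], 'ft_torque': [0.014, 0.005, 0.046], 'gripper_force': 0.0, 'grip_width': 1.002}
top [[500.8, 0.0, 320.8], [0.0, 500.8, 240.9], [0.0, 0.0, 1.0]] [[-0.005, -1.0, 0.003], [-0.998, 0.004, -0.068], [0.068, -0.003, -0.998]] [-0.0, 0.607, 1.138]
scene [[552.7, 0.0, 326.9], [0.0, 552.7, 233.8], [0.0, 0.0, 1.0]] [[-0.685, 0.729, 0.013], [0.472, 0.456, -0.754], [-0.556, -0.51, -0.656]] [0.427, -0.21, 1.848]
```

View pics/top0.png

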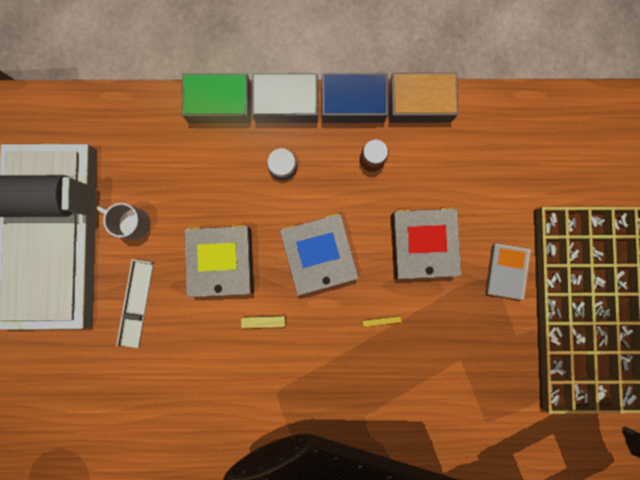

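View pics/scene0.png

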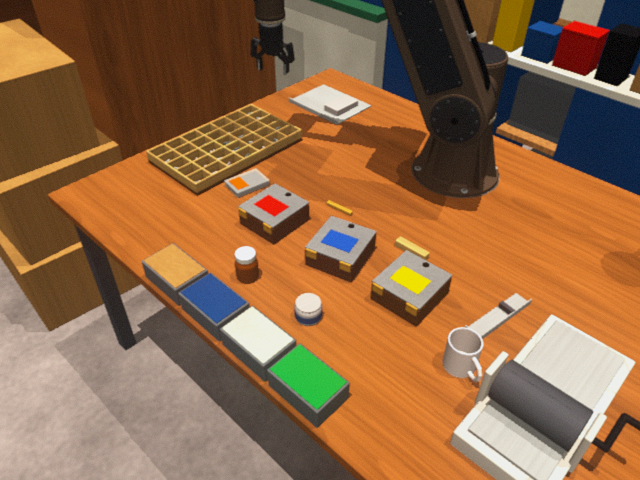

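The top view shows the yellow lid at about (185–252, 227–297), its label at (216,257) and its dot at (218,288). The mug is at (122,221), the stick at (135,303) and the strip at (263,322). The scene view confirms that all lids are shut.

```bash
cat > h.py <<'E'
import numpy as np,cv2
from scipy.spatial.transform import Rotation as Ro
def ray(c,u,v,z):
    d=c["R"].T@np.linalg.solve(c["K"],[u,v,1.]);o=-c["R"].T@c["t"];return o+d*(z-o[2])/d[2]
def big(m):
    cs=cv2.findContours(m.astype(np.uint8),0,1)[0];return max(cs,key=cv2.contourArea)
def cen(k):
    M=cv2.moments(k);return M["m10"]/M["m00"],M["m01"]/M["m00"]
E
python3 - <<'E'
from h import *
from rig import r
for n,dw in(("top",(200,275,236,302)),("scene",(415,256,437,274))):
    c=dict(np.load(n+"0.npz"));im=c["image"];h=cv2.cvtColor(im,cv2.COLOR_RGB2HSV)
    m=cv2.inRange(h,(25,150,120),(33,255,255));
    if n=="top": m[:, :180]=0;m[:,260:]=0;m[300:]=0
    else: m[:240]=0;m[:,:370]=0;m[330:]=0
    k=big(m>0);u=cen(k);print(n,"label",u,ray(c,*u,.067))
    bx=cv2.boxPoints(cv2.minAreaRect(k));print(np.array([ray(c,*p,.067)[:2] for p in bx]).round(4).tolist())
    x0,y0,x1,y1=dw;g=im.max(2)<60;g2=np.zeros_like(g);g2[y0:y1,x0:x1]=g[y0:y1,x0:x1]
    k=big(g2);u=cen(k);print("dot",u,cv2.contourArea(k),ray(c,*u,.067))
    if n=="top":
        for p in((185,227),(249,227),(252,295),(187,297)):print(ray(c,*p,.067).round(3))
        for nm,p,z in(("strip",(263,322),.022),("mug",(122,221),.085),("stick",(135,303),.01)):print(nm,ray(c,*p,z).round(3))
o=r.get_obs();print(Ro.from_rotvec(o["eef_rot"]).as_matrix().round(3).tolist())
E
```

```text
top label (216.55643459915612, 256.6589310829817) [0.56952208 0.2280276  0.067     ]
[[0.6, 0.2695], [0.5997, 0.1874], [0.5398, 0.187], [0.5402, 0.2687]]
dot (217.5909090909091, 288.4318181818182) 22.0 [0.49941837 0.22508115 0.067     ]
[0.636 0.299 0.067]
[0.635 0.157 0.067]
[0.485 0.149 0.067]
[0.481 0.292 0.067]
strip [0.421 0.13  0.022]
mug [0.648 0.432 0.085]
stick [0.465 0.427 0.01 ]
scene label (410.0166818319684, 279.34334243251436) [0.56982249 0.23011611 0.067     ]
[[0.6015, 0.1904], [0.5408, 0.1718], [0.5376, 0.2686], [0.5964, 0.2837]]
dot (425.5, 264.5) 3.0 [0.49977148 0.22689156 0.067     ]
[[0.917, 0.398, -0.0], [0.398, -0.917, 0.001], [0.0, -0.001, -1.0]]
```

Request:
send_rows --deltas '[[1, [0, 0, 0], [0, 0, 7]], [1, [0, 0, 0], [0, 0, 7]], [1, [0, 0, 0], [0, 0, 7]], [1, [4, -3, 0], [0, 0, 0]], [1, [4, -3, 0], [0, 0, 0]], [1, [4, -3, 0], [0, 0, 0]], [1, [4, -3, 0], [0, 0, 0]], [1, [4, -3, 0], [0, 0, 0]]]'

```text
time: 0.9
position: [0.4534, -0.4361, 0.2311]
eef_rot: [-3.141, -0.068, 0.0]
force: [1.2, -1.3, 0.1]
grip_width: 0.001
gripper_force: 0.0
```

Request:
send_rows --deltas '[[1, [1, -4.8, 0], [0, 0, 0]], [1, [1, -4.8, 0], [0, 0, 0]], [1, [1, -4.8, 0], [0, 0, 0]], [1, [1, -4.8, 0], [0, 0, 0]], [1, [1, -4.8, 0], [0, 0, 0]], [1, [1, -4.8, 0], [0, 0, 0]], [1, [1, -4.8, 0], [0, 0, 0]], [1, [1, -4.8, 0], [0, 0, 0]]]'

```text
time: 1.7
position: [0.5154, -0.0486, 0.2313]
eef_rot: [-3.141, -0.068, 0.0]
force: [1.2, -0.9, 1.4]
grip_width: -0.002
gripper_force: 0.0
```

```bash
cat > s.py <<'E'
from h import *
from rig import r
import sys
o=r.get_obs();R=Ro.from_rotvec(o["eef_rot"]).as_matrix();p=np.array(o["position"])
print(round(o["time"],2),"p",p.round(4),"F",np.round(o["force"],1),"q",np.round(o["q"],2),"grip",round(o["grip_width"],2),"\n",R.round(3).tolist())
if len(sys.argv)>3: print("tool shift cm",(R.T@(np.array(sys.argv[1:4],float)-p)*100).round(2))
E
python3 s.py .4995 .226 .09
```

```text
1.7 p [ 0.5154 -0.0486  0.2313] F [ 1.2 -0.9  1.4] q [-0.15  0.3   1.9   0.    0.95  1.38] grip -0.0 
 [[0.999, 0.043, -0.0], [0.043, -0.999, 0.0], [-0.0, -0.0, -1.0]]
tool shift cm [ -0.41 -27.5   14.13]
```

Request:
send_rows --deltas '[[1, [0, -4.4, 1.5], [0, 0, 0]], [1, [0, -4.4, 1.5], [0, 0, 0]], [1, [0, -4.4, 1.5], [0, 0, 0]], [1, [0, -4.4, 1.5], [0, 0, 0]], [1, [0, -4.4, 1.5], [0, 0, 0]], [1, [0, -4.4, 1.5], [0, 0, 0]], [1, [0, 0, 1.5], [0, 0, 0]], [1, [0, 0, 0], [0, 0, 0]]]'

```text
time: 2.5
position: [0.5026, 0.2139, 0.1244]
eef_rot: [3.14, 0.072, -0.005]
force: [0.3, -1.0, -0.4]
grip_width: 0.001
gripper_force: 0.0
```

```bash
python3 s.py .4995 .226 .075; python3 - <<'E'
from rig import r
import cv2
cv2.imwrite("pics/t1.png",cv2.resize(r.capture("top")["image"][180:360,120:360,::-1],None,fx=3,fy=3))
E
```

```text
2.5 p [0.5026 0.2139 0.1244] F [ 0.3 -1.  -0.4] q [ 0.35  0.48  1.93 -0.    0.74  1.87] grip 0.0 
 [[0.999, 0.046, -0.003], [0.046, -0.999, -0.001], [-0.003, 0.001, -1.0]]
tool shift cm [-0.24 -1.23  4.94]
```

View pics/t1.png

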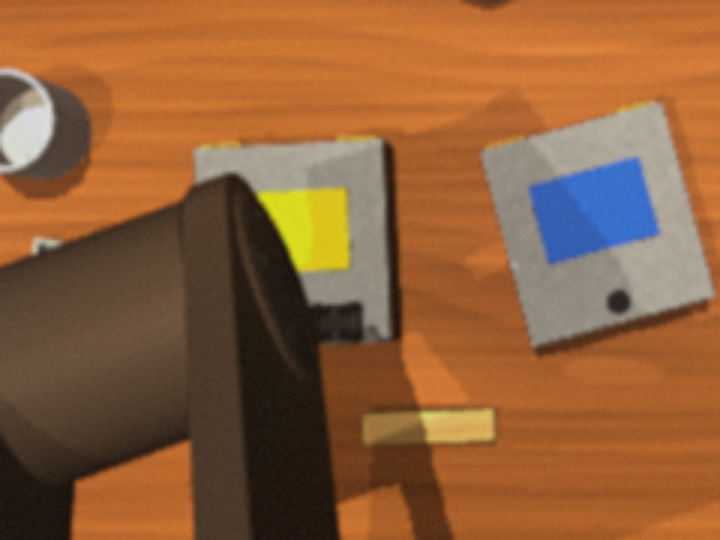

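The arm hides the dot in this view. The fingers are near (340,320), over the front of the yellow lid, so I'll go down to it.

Request:
send_rows --deltas '[[1, [-0.2, -1.2, 1], [0, 0, 0]], [1, [0, 0, 1.5], [0, 0, 0]], [1, [0, 0, 1.5], [0, 0, 0]], [1, [0, 0, 0], [0, 0, 0]], [1, [0, 0, 0], [0, 0, 0]]]'

```text
time: 3.05
position: [0.5019, 0.2249, 0.0867]
eef_rot: [-3.141, -0.067, 0.0]
force: [-0.4, 0.0, -0.4]
grip_width: -0.001
gripper_force: 0.0
```

```bash
python3 s.py .4995 .226 .062; python3 - <<'E'
from rig import r
import cv2
cv2.imwrite("pics/w1.png",r.capture("wrist")["image"][:,:,::-1])
E
```

```text
3.05 p [0.5019 0.2249 0.0867] F [-0.4  0.  -0.4] q [0.37 0.53 1.95 0.   0.65 1.89] grip -0.0 
 [[0.999, 0.042, -0.0], [0.042, -0.999, 0.0], [-0.0, -0.0, -1.0]]
tool shift cm [-0.23 -0.12  2.47]
```

View pics/w1.png

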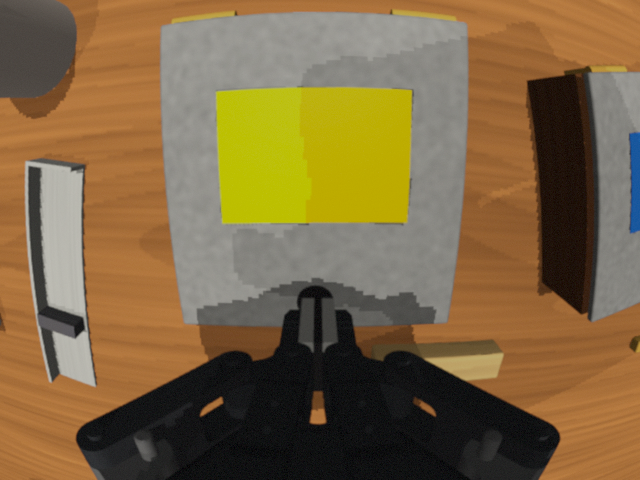

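The fingertips are right over the dot, at (315,295), and the tool is square with the box. I'll press now.

Request:
send_rows --deltas '[[1, [-0.2, -0.1, 1], [0, 0, 0]], [1, [0, 0, 0.6], [0, 0, 0]], [1, [0, 0, 0.4], [0, 0, 0]], [1, [0, 0, 0.2], [0, 0, 0]], [1, [0, 0, 0.2], [0, 0, 0]], [1, [0, 0, 0], [0, 0, 0]], [1, [0, 0, 0], [0, 0, 0]]]'

```text
time: 3.8
position: [0.4993, 0.2259, 0.0624]
eef_rot: [3.141, 0.068, -0.001]
force: [-4.4, -0.7, 6.1]
grip_width: 0.002
gripper_force: 3.3
```

Request:
send_rows --deltas '[[1, [0, 0, -3], [0, 0, 0]], [1, [-2, 0, -4], [0, 0, 0]], [1, [-4, 0, -2], [0, 0, 0]], [1, [-2, 0, 0], [0, 0, 0]], [1, [0, 0, 0], [0, 6, 0]], [1, [0, 0, 0], [0, 6, 0]], [1, [0, 0, 0], [0, 6, 0]], [1, [0, 0, 0], [0, 6, 0]]]'

```text
time: 4.6
position: [0.4216, 0.217, 0.1523]
eef_rot: [3.086, 0.059, 0.538]
force: [0.9, -1.0, 1.1]
grip_width: 0.002
gripper_force: 0.0
```

Request:
send_rows --deltas '[[1, [0, 0, 0], [0, 6, 0]], [1, [0, 0, 0], [0, 0, 0]], [1, [0, 0, 0], [0, 0, 0]], [1, [0, 0, 0], [0, 0, 0]], [1, [0, 0, 0], [0, 0, 0]], [1, [0, 0, 0], [0, 0, 0]], [1, [0, 0, 0], [0, 0, 0]], [1, [0, 0, 0], [0, 0, 0]]]'

```text
time: 5.4
position: [0.4264, 0.214, 0.1603]
eef_rot: [3.068, 0.061, 0.625]
force: [-0.0, 0.2, 1.3]
grip_width: 0.002
gripper_force: 0.0
```

```bash
python3 s.py .51 .226 .12; python3 - <<'E'
from rig import r
import cv2,numpy as np
a=r.capture("scene")["image"][200:360,340:560,::-1]
b=r.capture("wrist")["image"][:,:,::-1]
cv2.imwrite("pics/c2.png",np.hstack([cv2.resize(a,(400,290)),cv2.resize(b,(387,290))]))
E
```

```text
5.4 p [0.4264 0.214  0.1603] F [-0.   0.2  1.3] q [ 0.57  0.24  2.34 -0.79  0.3   2.83] grip 0.0 
 [[0.92, 0.036, 0.391], [0.04, -0.999, -0.002], [0.391, 0.018, -0.92]]
tool shift cm [ 6.16 -0.97  6.97]
```

View pics/c2.png

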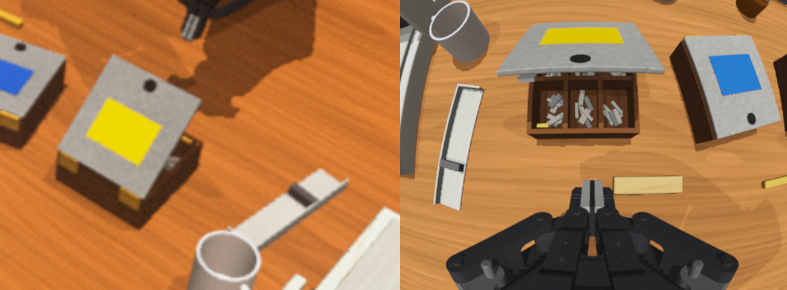

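The lid stands ajar: its front edge is raised in both views and the box's inside shows at (585,105). Next I'll go under the edge.

Request:
send_rows --deltas '[[1, [0.6, -0.3, 1.3], [0, 0, 0]], [1, [0.6, -0.3, 1.4], [0, 0, 0]], [1, [0.6, -0.3, 1.4], [0, 0, 0]], [1, [0.6, -0.3, 1.4], [0, 0, 0]], [1, [0, 0, 0], [0, 0, 0]], [1, [0, 0, 0], [0, 0, 0]]]'

```text
time: 6.1
position: [0.4715, 0.2263, 0.1234]
eef_rot: [3.072, 0.062, 0.609]
force: [0.0, -0.1, 0.5]
grip_width: -0.001
gripper_force: 0.0
```

```bash
python3 s.py .51 .226 .12
```

```text
6.1 p [0.4715 0.2263 0.1234] F [ 0.  -0.1  0.5] q [ 0.53  0.37  2.28 -0.91  0.25  2.92] grip -0.0 
 [[0.923, 0.037, 0.382], [0.041, -0.999, -0.001], [0.381, 0.017, -0.924]]
tool shift cm [3.43 0.17 1.79]
```

Request:
send_rows --deltas '[[1, [0, 0, 0], [0, -5, 0]], [1, [0, 0, 0], [0, -5, 0]], [1, [0, 0, 0], [0, -3, 0]], [1, [0, 0, 0], [0, 0, 0]], [1, [0, 0, 0], [0, 0, 0]]]'

```text
time: 6.6
position: [0.4746, 0.2201, 0.1241]
eef_rot: [3.087, 0.051, 0.399]
force: [-0.4, 0.5, -0.7]
grip_width: 0.0
gripper_force: 0.0
```

```bash
python3 s.py .51 .228 .12
```

```text
6.6 p [0.4746 0.2201 0.1241] F [-0.4  0.5 -0.7] q [ 0.47  0.38  2.17 -0.37  0.39  2.34] grip 0.0 
 [[0.967, 0.029, 0.255], [0.036, -0.999, -0.024], [0.254, 0.033, -0.967]]
tool shift cm [ 3.35 -0.7   1.28]
```

Request:
send_rows --deltas '[[1, [1.2, -0.4, 0.3], [0, 0, 0]], [1, [1.2, -0.3, 0.3], [0, 0, 0]], [1, [1.1, 0, -0.2], [0, 0, 0]], [1, [1.1, 0, -0.2], [0, 0, 0]], [1, [1.1, 0, -0.2], [0, 0, 0]], [1, [1.1, 0, -0.2], [0, 0, 0]], [1, [0, 0, 0], [0, 0, 0]]]'

```text
time: 7.3
position: [0.5418, 0.2303, 0.1437]
eef_rot: [3.088, 0.052, 0.4]
force: [-0.4, 0.1, -0.4]
grip_width: -0.004
gripper_force: 0.2
```

```bash
python3 s.py .58 .229 .16; python3 - <<'E'
from rig import r
import cv2,numpy as np
a=r.capture("scene")["image"][200:360,340:560,::-1]
b=r.capture("wrist")["image"][:,:,::-1]
cv2.imwrite("pics/c3.png",np.hstack([cv2.resize(a,(400,290)),cv2.resize(b,(387,290))]))
E
```

```text
7.3 p [0.5418 0.2303 0.1437] F [-0.4  0.1 -0.4] q [ 0.43  0.42  2.02 -0.27  0.49  2.2 ] grip -0.0 
 [[0.966, 0.029, 0.255], [0.037, -0.999, -0.023], [0.254, 0.032, -0.967]]
tool shift cm [ 4.1  0.3 -0.6]
```

View pics/c3.png

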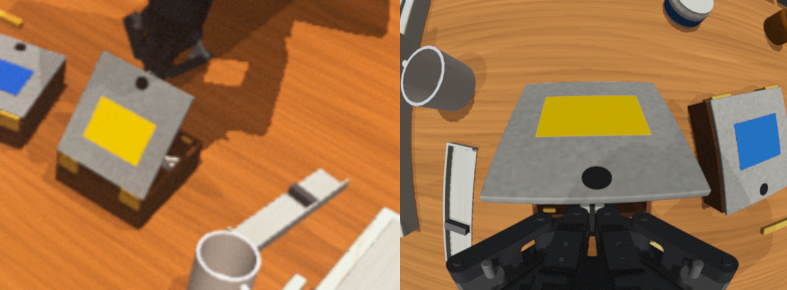

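The fingertips are under the lid's front edge, at about (595,205) in the wrist view, and they have begun to lift it. I'll keep pushing.

Request:
send_rows --deltas '[[1, [1.1, 0, -0.2], [0, 0, 0]], [1, [1.1, 0, -0.2], [0, 0, 0]], [1, [1.1, 0, -0.2], [0, 0, 0]], [1, [1.1, 0, 0], [0, 0, 0]], [1, [1.1, 0, 0], [0, 0, 0]], [1, [0, 0, 0], [0, 0, 0]]]'

```text
time: 8.0
position: [0.5945, 0.233, 0.1644]
eef_rot: [3.088, 0.052, 0.403]
force: [0.1, -0.3, 0.1]
grip_width: 0.002
gripper_force: 0.0
```

```bash
python3 s.py .66 .229 .165; python3 - <<'E'
from rig import r
import cv2,numpy as np
a=r.capture("scene")["image"][200:360,340:560,::-1]
b=r.capture("wrist")["image"][:,:,::-1]
cv2.imwrite("pics/c4.png",np.hstack([cv2.resize(a,(400,290)),cv2.resize(b,(387,290))]))
E
```

```text
8.0 p [0.5945 0.233  0.1644] F [ 0.1 -0.3  0.1] q [ 0.4   0.44  1.9  -0.22  0.58  2.1 ] grip 0.0 
 [[0.966, 0.03, 0.257], [0.037, -0.999, -0.022], [0.256, 0.031, -0.966]]
tool shift cm [6.33 0.59 1.63]
```

View pics/c4.png

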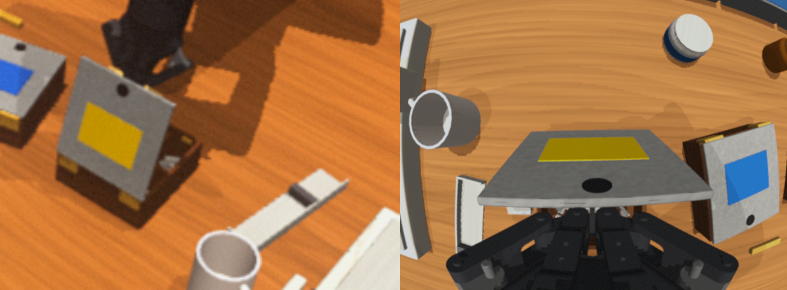

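The lid now stands at about 1.2 rad and rests on the fingers, so I'll carry on past upright.

Request:
send_rows --deltas '[[1, [1, 0, 0.2], [0, 0, 0]], [1, [1, 0, 0.2], [0, 0, 0]], [1, [1, 0, 0.2], [0, 0, 0]], [1, [1, 0.1, 0.3], [0, 0, 0]], [1, [1, 0.1, 0.3], [0, 0, 0]], [1, [1, 0, 0.3], [0, 0, 0]], [1, [1, 0, 0.3], [0, 0, 0]], [1, [0.5, 0, 0.1], [0, 0, 0]]]'

```text
time: 8.9
position: [0.6678, 0.2323, 0.1619]
eef_rot: [3.087, 0.052, 0.39]
force: [-31.2, 4.6, 19.2]
grip_width: -0.001
gripper_force: 18.3
```

Request:
send_rows --deltas '[[1, [0, 0, 0], [0, 0, 0]], [1, [0, 0, 0], [0, 0, 0]], [1, [0, 0, 0], [0, 0, 0]], [1, [-2, 0, -1], [0, 0, 0]], [1, [-3, 0, -2], [0, 0, 0]], [1, [-3, 0, -3], [0, 0, 0]], [1, [-3, 0, -2], [0, 0, 0]], [1, [0, 0, 0], [0, 0, 0]]]'

```text
time: 9.7
position: [0.5393, 0.2304, 0.2141]
eef_rot: [3.087, 0.054, 0.397]
force: [-0.5, -0.4, 0.8]
grip_width: 0.002
gripper_force: 0.0
```

```bash
python3 s.py; python3 - <<'E'
from rig import r
import cv2,numpy as np
a=r.capture("scene")["image"][:,:,::-1]
b=r.capture("wrist")["image"][:,:,::-1]
cv2.imwrite("pics/c5.png",np.hstack([cv2.resize(a,(400,300)),cv2.resize(b,(400,300))]))
E
```

```text
9.7 p [0.5393 0.2304 0.2141] F [-0.5 -0.4  0.8] q [ 0.43  0.32  1.96 -0.21  0.66  2.12] grip 0.0 
 [[0.967, 0.031, 0.253], [0.038, -0.999, -0.024], [0.252, 0.033, -0.967]]
```

View pics/c5.png

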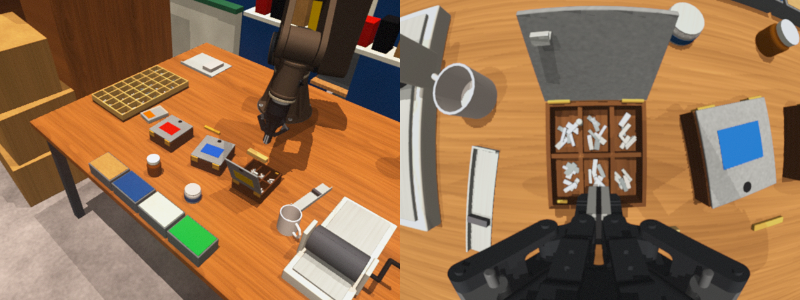

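The lid is right back on its stop: its underside shows at (600,55), the box is fully open, and the fingers are clear. Nothing else has moved.

Request:
send_rows --deltas '[[1, [0, 0, -2], [0, 0, 0]], [1, [0, 0, 0], [0, 0, 0]], [1, [0, 0, 0], [0, 0, 0]], [1, [0, 0, 0], [0, 0, 0]], [1, [0, 0, 0], [0, 0, 0]]]'

```text
time: 10.3
position: [0.5372, 0.2307, 0.2311]
eef_rot: [3.087, 0.053, 0.395]
force: [1.2, -0.3, 0.9]
grip_width: -0.003
gripper_force: 0.0
```

```bash
python3 -c "
from rig import r
print(r.finish_job())"
```

```text
the job is handed in; nothing more can be done
None
```

The yellow-labelled box is open with its lid right back on its stop, the red and blue boxes are shut, nothing else looks to have moved in the last pictures, and the job is handed in at about 10 s (no verdict was returned).

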